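# Close up the drive case: pull the hitch clip, shut the cover, lock two quarter-turn studs

### The arm

A 6-joint arm with a two-finger parallel gripper is mounted at the origin on the work surface; the furniture and walls round the work are solid. World frame = base frame: x ahead of the robot, y to its left, z up, the work surface at z = 0. Lengths are in m, angles in rad, forces in N, time in s.
With the tool pointing down it reaches from about 0.35 to 0.775 m from the base axis. Payload 5.5 kg.
Tool frame: the origin (TCP) lies at the very end of the fingers, on their centre line; the grasp point (between the pads) lies behind it (env.hold_point_z is the z of the grasp point in the tool frame, in m); z points along the fingers, y is the line along which they close (so a half turn about z gives the same grasp; the last joint's range is limited). The gripper opens to 85 mm and grips with 20 to 120 N. Pads are 22 mm wide; open, the fingers measure 114 mm over their backs; the gripper's body (76 mm by 85 mm) begins 54 mm behind the grasp point. The pads swing forward as they close: fully open they stand 13 mm farther back than shut.
Start: joints at [-0.14, 0.313, 0.046, 1.304, 0, 1.431], TCP at [0.575, -0, 0.197] pointing down, gripper open.
Joint ranges: [-2.76, 2.76], [-0.86, 1.69], [-1.03, 1.26], [-2.2, 2.34], [-1.47, 1.5], [-3.14, 3.14]. Speed limits (rad/s): [2.57, 2.57, 3.14, 3.14, 3.14, 3.14].

### API

Orientations are given as a unit quaternion [w, x, y, z].
In Python, from workcell import env gives the robot as it stands.
- The arm moves only by the tool arm_command, never from a script. Its argument "rows" is a list of rows, each an object with "delta_pos": the shift along the tool's x, y, z scaled (see below), a list of three; "rot": the turn, a rotation vector about the tool's x, y, z scaled (see below), a list of three; "fingers": the closure, from 0 (fully open) to 1 (shut). A call has 1 to 20 rows; each row shifts and turns the commanded pose from where the row before left it, along the tool's axes as they then stand; what a row does not reach is not made up. The controller multiplies each number of a shift by 0.02 m and each number of a turn by 360 degrees. A row lasts 1/10 s, in which the tool goes at most 50 mm and 8.59 degrees, less where a joint would pass 70% of its speed; a pose out of reach is approached as far as the arm can. A call with a number of a shift or a turn outside -1 to 1 is refused whole. A call with a gripper value outside its range is refused whole. The fingers move at their own pace and stop on an object; "squeeze" is the grip in N (left out, the last holds). Time passes only in rows, so rows that do not move let the fingers close. It gives the time, the measured TCP pose, the force and the opening at its end, in the units of the state.
- env.get_state(): the state, without advancing time (a new reading comes with each control period).
- env.read_camera(name): name is "scene" or "side" or "wrist"; returns (picture, depth): 384x512x3 uint8, blue, green, red; 384x512 float32, m along the optical axis (not along the pixel's ray), 0 where there is no reading.
- env.get_calibration(name): a dict with "mtx" (3x3 intrinsics, pixels), "R" (3x3) and "t" (3): a world point X has camera coordinates R X + t. Camera axes: x right, y down, z forward; pixel columns grow to the right and rows downward; lengths in m; the calibration is good to about 2 mm. A picture is of the moment at which its call begins: read the wrist's pose just before it. get_calibration takes no time and is no camera call; for the wrist camera it gives the pose at the moment of the call.
- env.hand_in(): hands the job in, once; it reports no verdict.
The state is a dict: "clock": time; "joint_pos": joint angles; "qvel": joint speeds; "tau": joint torques, N m; "tcp_pos": TCP position; "orientation": TCP orientation; "wrist_force": force on the tool from outside, world axes, zero at the start; "ft_torque": the same for the moment, N m; "finger_gap": finger opening in m.
Only numpy, scipy, OpenCV 4.12 (cv2) and the standard library are available. Lean on these libraries where they do the work, as an engineer would, in place of code of your own. Each camera call takes 0.05 s, during which the arm holds its last target. There are 200 camera calls.

### The job

Close up the bench machine's drive case. Pull the hitch clip sideways out of the cross-drilled pin that keeps the sloping cover ajar and leave it lying in the steel parts tray; then push the cover fully shut and lock both of its wing-headed fasteners, each by pressing it in and turning it a quarter turn clockwise until its cam catches. Do not shift the other things on the table.

Things in the scene. Friction and masses are not known exactly. Their poses are not given: they have to be found in the camera images.
- case: grey steel drive case of a small bench machine, fixed, 162 mm deep (x), 190 mm wide (y), 150 mm high at the back, 84 mm at the front; its open top slopes 23 degrees down towards the robot. Origin: middle of its underside on the table; x to its back, away from the robot, y to its left, z up. A bracket, 140 mm high, centred at (0.016, 0.142), carries the pin beside the left wall.
- pin_hole (a point): middle of the cross hole in the level steel pin beside the case's left wall (-0.013, 0.142, 0.128 in the case frame, same axes). The hole is 7 mm wide and runs along y through a block 20 mm (x) by 16 mm (y) by 18 mm (z); the pin points to the front.
- cover_hinge (a point): middle of the hinge line of the cover, at the upper back edge of the case (0.078, 0, 0.150 in the case frame). Its frame turns with the cover: z out of the cover's top face, x from the near edge towards the hinge, y along the hinge line.
- cover_edge (a point): point on the middle of the cover's top face, 15 mm from its free near edge, 155 mm from the hinge line, between the fasteners: a good place to push it down. The cover is a grey plate 170 mm long, 198 mm wide, 6 mm thick; same axes as cover_hinge. A lug sticks out 25 mm from its left edge, 90 mm from the hinge.
- cover (a joint): opening of the cover (rad): 0 = shut on the sloping rim, its face sloping 23 degrees towards the robot; starts ajar at 0.28 to 0.48, nearly level. Stiff hinge: it stays where left; less than 10 N on cover_edge closes it. While the clip is in the pin, the clip's leg stands under the cover's lug and stops it at about 0.19.
- stud_left_top (a point): the left (+y) fastener: centre of its wing's top, on the turning axis. z out of the cover along that axis, x along the wing (32 mm long in x, 10 mm thick in y, 24 mm high). The wing stands on a round flange, 44 mm across, whose upper face is 24 mm below this point (fingertips may rest on it); the cover's face is 40 mm below when up. At the start the wing points up the slope.
- press_left (a joint): how far the left fastener is pressed in (m): 0 up, 0.010 fully in; a spring pushes out, 4 N at 0, 11 N fully in. With the cover shut it turns only while in beyond 0.0065. Let go after the turn, it springs back to about 0.0035 and stays if the cam has caught; 0 = not caught, about 0.0065 = not turned far enough.
- stud_left (a joint): turn of the left fastener (rad), positive clockwise seen looking onto the cover: about 0 at the start, stop at 1.60; the cam catches at a quarter turn (1.57; it drops into its notch from about 1.4 on). It stays where it is turned, and must be near 0 for the cover to go fully shut.
- stud_right_top (a point): the right (-y) fastener: centre of its wing's top, on the turning axis. z out of the cover along that axis, x along the wing (32 mm long in x, 10 mm thick in y, 24 mm high). The wing stands on a round flange, 44 mm across, whose upper face is 24 mm below this point (fingertips may rest on it); the cover's face is 40 mm below when up. At the start the wing points up the slope.
- press_right (a joint): how far the right fastener is pressed in (m): 0 up, 0.010 fully in; a spring pushes out, 4 N at 0, 11 N fully in. With the cover shut it turns only while in beyond 0.0065. Let go after the turn, it springs back to about 0.0035 and stays if the cam has caught; 0 = not caught, about 0.0065 = not turned far enough.
- stud_right (a joint): turn of the right fastener (rad), positive clockwise seen looking onto the cover: about 0 at the start, stop at 1.60; the cam catches at a quarter turn (1.57; it drops into its notch from about 1.4 on). It stays where it is turned, and must be near 0 for the cover to go fully shut.
- clip: loose steel hitch clip (R-clip) of 5 mm wire, 85 mm long, about 30 g, in an upright plane. Origin: on its straight leg, at the start in the middle of the pin's hole. y runs along the leg out of the pin, away from the case, z up. The leg's tip is at y = -0.034; a second, bent leg passes under the pin. Pulled straight along +y for 45 mm or more it is out.
- clip_loop (a point): centre of the clip's double-coil loop, 28 mm outer diameter and 10 mm thick (along x), 37 mm outward from the clip's origin and 10 mm lower: grasp it from above across the 10 mm. Same axes as the clip.
- tray_in (a point): middle of the inner floor of a shallow steel parts tray, outside 150 mm (x) by 110 mm (y), walls 4 mm thick and 22 mm high, on 20 mm feet, so its inner floor is 24 mm and its rim 42 mm above the table; fixed. It stands to the left or to the right of the case.
- sand_block: bystander: wooden sanding block 46x92x32 mm, on the other side of the case from the tray; origin middle of its underside.
- spool: bystander: thread spool, 40 mm diameter and high, standing in front of the case; origin middle of its underside.
- whetstone: bystander: grey whetstone 50x140x22 mm lying in front of the case; origin middle of its underside.
- polish_tin: bystander: round tin, 70 mm diameter, 24 mm high, behind on the left; origin middle of its underside.

How it is judged:
On the way, in this order (a step that is already met when the one before it is completed fails the run):
1. the clip has been pulled out and lies let go in the tray, the cover still ajar (x of clip_loop in the frame of tray_in between -0.075 and 0.075 m and y of clip_loop in the frame of tray_in between -0.055 and 0.055 m and z of clip_loop in the frame of tray_in below 0.035 m and x of clip in the frame of tray_in between -0.085 and 0.085 m and y of clip in the frame of tray_in between -0.065 and 0.065 m and contact force between clip and the fingers below 0.2 N and linear speed of clip below 0.05 m/s and value of joint cover above 0.1 rad), for 0.2 s.
2. the cover is shut (value of joint cover below 0.025 rad), for 0.2 s.
3. one fastener, either one, is locked with the cover shut (value of joint cover below 0.025 rad and ((value of joint stud_left above 1.35 rad and value of joint press_left between 0.002 and 0.0052 m) or (value of joint stud_right above 1.35 rad and value of joint press_right between 0.002 and 0.0052 m))), for 0.2 s.
At the end, for the whole second after the job is handed in: The clip lies released and at rest in the tray (loop within its outline and under 35 mm above its floor, clip origin at most 10 mm outside the outline); the cover is shut (below 0.025 rad); both fasteners are turned beyond 1.35 rad and caught, sprung back to between 2 and 5.2 mm of press (x of clip_loop in the frame of tray_in between -0.075 and 0.075 m and y of clip_loop in the frame of tray_in between -0.055 and 0.055 m and z of clip_loop in the frame of tray_in below 0.035 m and x of clip in the frame of tray_in between -0.085 and 0.085 m and y of clip in the frame of tray_in between -0.065 and 0.065 m and contact force between clip and the fingers below 0.2 N and linear speed of clip below 0.05 m/s and value of joint cover below 0.025 rad and value of joint each of stud_left, stud_right above 1.35 rad and value of joint press_left between 0.002 and 0.0052 m and value of joint press_right between 0.002 and 0.0052 m); the robot touches nothing.
It fails at once if a bystander is shifted by more than 30 mm (sand_block) (distance of sand_block from where it was at the start of the episode above 0.03 m).
It fails at once if a bystander is shifted by more than 30 mm (spool) (distance of spool from where it was at the start of the episode above 0.03 m).
It fails at once if a bystander is shifted by more than 30 mm (whetstone) (distance of whetstone from where it was at the start of the episode above 0.03 m).
It fails at once if a bystander is shifted by more than 30 mm (polish_tin) (distance of polish_tin from where it was at the start of the episode above 0.03 m).
It also fails if it takes over 72 s, if anything falls off the work surface, if the arm or the gripper's body presses on something with over 40 N, if the wrist force passes 120 N, or if a joint passes its speed limit or range.

## Working session

There is one attempt and no reset: what is moved stays moved. The work goes in short steps, Python scripts to look and compute and a tool call to move; the robot and the scene stay as the last step left them, time stands still between calls to the robot, and variables do not carry over. Pictures are saved under pics/ and viewed, on a budget of 10 in all, crops included, one or two more only if the job needs it, and the job is handed in when it is done.

Besides the shell and the picture viewer there is one more tool, called after "Emit:" as a command line: name --argument value ..., lists and objects as JSON in quotes. arm_command: Moves the arm, as the interface text tells. Shifts and turns lie within -1 to 1; 1 stands for 0.02 m of shift or 360 degrees of turn. Its arguments: {"type":"object","properties":{"rows":{"type":"array","items":{"type":"object","properties":{"delta_pos":{"type":"array","items":{"type":"number","minimum":-1,"maximum":1}},"rot":{"type":"array","items":{"type":"number","minimum":-1,"maximum":1}},"fingers":{"type":"number"}}}},"squeeze":{"type":"number"}},"required":["rows"]}

```bash
ls; mkdir -p pics
cat > h.py <<'E'
import numpy as np, cv2
from workcell import env
from scipy.spatial.transform import Rotation as Rn
def grab(n):
    c=env.get_calibration(n); im,d=env.read_camera(n)
    K,R,t=[np.array(c[k],float) for k in("mtx","R","t")]
    v,u=np.mgrid[:384,:512]
    P=np.stack([(u-K[0,2])/K[0,0]*d,(v-K[1,2])/K[1,1]*d,d],-1)
    W=(P-t.ravel())@R
    W[d<=0]=np.nan
    return im,d,W,(K,R,t.ravel())
def st():
    s=env.get_state(); return s
E
python3 - <<'E'
from h import *
s=st(); print(s, env.hold_point_z)
ims=[]
for n in("scene","side"):
    im,d,W,c=grab(n); np.savez(f"{n}.npz",im=im,W=W,d=d,K=c[0],R=c[1],t=c[2]); cv2.imwrite(f"pics/{n}0.png",im)
    print(n,(-c[1].T@c[2]).round(3),(d>0).mean())
E
```

```text
pics
{'clock': 0.0, 'joint_pos': array([-1.39588843e-01,  3.14011317e-01,  4.49723513e-02,  1.30360110e+00,
        2.34830938e-05,  1.43119888e+00]), 'qvel': array([-0.00080597, -0.00152298,  0.0002377 ,  0.00026973,  0.00117913,
       -0.00065783]), 'tau': array([-2.90074182e-03, -4.80629075e+01,  2.98531097e+01,  1.95313990e-02,
       -3.83516899e-04, -4.27451073e-05]), 'tcp_pos': array([5.74422764e-01, 8.58339930e-05, 1.95600014e-01]), 'orientation': array([-7.43283799e-04,  7.07103447e-01,  7.07109515e-01, -5.45440831e-04]), 'wrist_force': array([ 0.38665914, -0.04508845, -0.31351535]), 'ft_torque': array([0.03905463, 0.00334015, 0.05759081]), 'finger_gap': 0.08565804353278628} -0.0187
scene [ 0.056 -0.663  0.958] 0.9961395263671875
side [ 1.078 -0.065  1.087] 0.99591064453125
```

View pics/scene0.png

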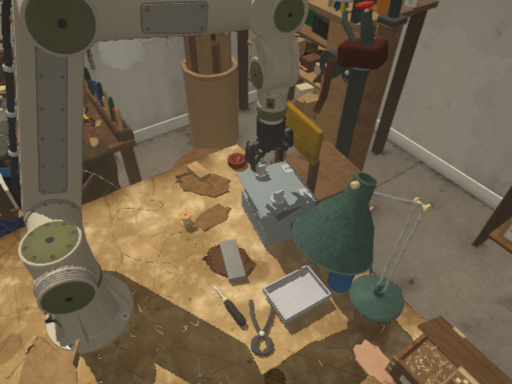

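View pics/side0.png

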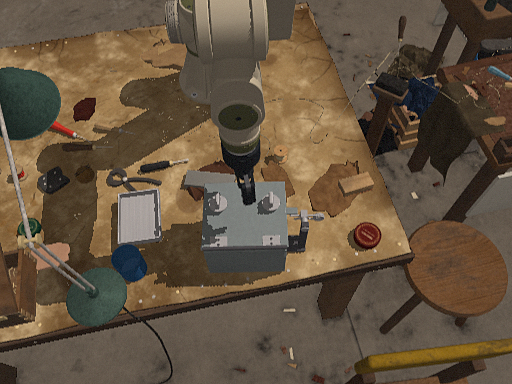

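Scene view: tray at about (297,293), case at (280,200), the arm above it. Side view: case at (245,225), wings at (218,203) and (268,203), pin/clip at (305,216), tray at (140,215), sanding block at (355,183), tin at (367,235).

Run:
```python
from h import *
f=np.load("side.npz"); W=f["W"]; im=f["im"]
for n,(u,v) in dict(wl=(268,203),wr=(218,203),cov1=(243,215),cov2=(230,243),cov3=(272,243),covnear=(215,190),clip=(317,216),pin=(293,215),brk=(305,230),tin=(367,235),block=(355,183),tray=(140,215),whet=(205,180),lamp=(97,295),shade=(20,100),can=(130,262),case_face=(245,258)).items(): print(n,W[v,u].round(3))
m=(W[...,2]>0.03)&(W[...,0]>.45)&(W[...,0]<.85)&(W[...,1]>-.35)&(W[...,1]<.35)
# tray rim
g=np.load("scene.npz"); Wg=g["W"]
for (u,v) in [(297,293),(270,190),(375,300),(335,235),(365,185),(275,180)]: print((u,v),Wg[v,u].round(3))
crop=cv2.resize(im[160:285,100:340],None,fx=3.3,fy=3.3,interpolation=cv2.INTER_CUBIC); cv2.imwrite("pics/side_crop.png",crop)
# height map stats
z=W[...,2]
hm=np.zeros((384,512),np.uint8)
# case cover: fit plane w/ region
r=W[180:250,200:290].reshape(-1,3); r=r[(r[:,2]>.11)&(r[:,2]<.2)]
p=r
for i in range(8):
    A=np.c_[p[:,:2],np.ones(len(p))]; c=np.linalg.lstsq(A,p[:,2],rcond=None)[0]
    e=r[:,2]-np.c_[r[:,:2],np.ones(len(r))]@c; p=r[abs(e)<.004]
print("plane",c.round(4),len(p),p.min(0),p.max(0))
q=p[:,:2].astype(np.float32); print("rect",cv2.minAreaRect(q))
r=W[185:250,110:170].reshape(-1,3); r=r[(r[:,2]>.035)&(r[:,2]<.05)]
print("tray",len(r),cv2.minAreaRect(r[:,:2].astype(np.float32)),np.median(r[:,2]))
r=W[185:285,195:295].reshape(-1,3); r=r[(r[:,2]>.02)&(r[:,2]<.22)]
print("case",cv2.minAreaRect(r[:,:2].astype(np.float32)))
```

```text
wl [0.592 0.054 0.173]
wr [ 0.579 -0.061  0.197]
cov1 [ 0.602 -0.009  0.158]
cov2 [ 0.664 -0.052  0.154]
cov3 [0.687 0.041 0.159]
covnear [ 0.521 -0.062  0.158]
clip [0.63  0.166 0.129]
pin [0.615 0.111 0.13 ]
brk [0.657 0.129 0.125]
tin [0.662 0.303 0.023]
block [0.509 0.321 0.033]
tray [ 0.472 -0.271  0.024]
whet [ 0.398 -0.083  0.019]
lamp [ 0.675 -0.388  0.037]
shade [ 0.459 -0.372  0.489]
can [ 0.595 -0.31   0.01 ]
case_face [ 0.688 -0.023  0.105]
(297, 293) [ 0.484 -0.273  0.023]
(270, 190) [ 0.575 -0.012  0.157]
(375, 300) [ 0.645 -0.409  0.024]
(335, 235) [ 0.381 -0.423  0.494]
(365, 185) [ 0.437 -0.412  0.562]
(275, 180) [0.614 0.014 0.158]
plane [-0.0033  0.0005  0.1587] 4671 [ 0.49784171 -0.11824057  0.15264862] [0.70516588 0.10673363 0.16089361]
rect ((0.6014432311058044, -0.0022667497396469116), (0.20498506724834442, 0.17901542782783508), 78.45269012451172)
tray 382 ((0.48079490661621094, -0.27297502756118774), (0.11185202747583389, 0.15451766550540924), 86.0157699584961) 0.04076907651307325
case ((0.5636683106422424, -0.008998975157737732), (0.2624208629131317, 0.26121944189071655), 79.04755401611328)
```

View pics/side_crop.png

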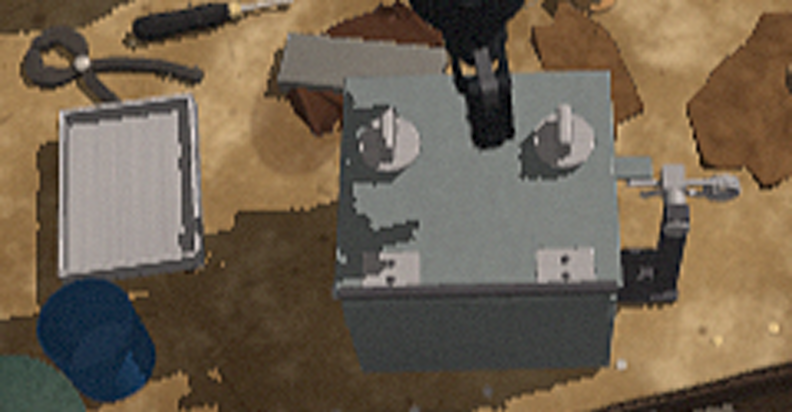

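Emit:
arm_command --rows '[{"delta_pos": [0,0,-1],"rot": [0,0,0.016],"fingers": 0},{"delta_pos": [0,0,-1],"rot": [0,0,0.016],"fingers": 0},{"delta_pos": [0,0,-1],"rot": [0,0,0],"fingers": 0},{"delta_pos": [0.5,0.25,-1],"rot": [0,0,0],"fingers": 0},{"delta_pos": [1,0.25,0],"rot": [0,0,0],"fingers": 0},{"delta_pos": [1,0,0],"rot": [0,0,0],"fingers": 0},{"delta_pos": [1,0,0],"rot": [0,0,0],"fingers": 0},{"delta_pos": [1,0,0],"rot": [0,0,0],"fingers": 0},{"delta_pos": [1,0,0],"rot": [0,0,0],"fingers": 0},{"delta_pos": [0,0,0],"rot": [0,0,0],"fingers": 0},{"delta_pos": [0,0,0],"rot": [0,0,0],"fingers": 0}]'

```text
clock: 1.2
tcp_pos: [0.6066, 0.1059, 0.2759]
orientation: [-0.0, 0.774, 0.633, -0.001]
wrist_force: [0.3, -0.7, -0.1]
finger_gap: 0.0854
```

Run:
```python
from h import *
s=st(); print(s["tcp_pos"],s["orientation"])
im,d,W,c=grab("wrist"); np.savez("w1.npz",im=im,W=W,d=d,K=c[0],R=c[1],t=c[2])
print((-c[1].T@c[2]).round(3), c[1].round(2))
im2,d2,W2,c2=grab("side"); np.savez("side2.npz",im=im2,W=W2)
a=cv2.resize(im,(512,384)); b=cv2.resize(im2[150:285,190:340],(427,384),interpolation=cv2.INTER_CUBIC)
cv2.imwrite("pics/w1.png",cv2.resize(im,(800,600)))
f=W2.reshape(-1,3)
# lamp extents
g=np.load("scene.npz")["W"].reshape(-1,3)
for q in(f,g):
  L=q[(q[:,1]<-.25)&(q[:,2]>.3)&(q[:,0]>.1)&(q[:,0]<.75)&(q[:,1]>-.7)]; print("lamp",len(L),np.percentile(L,[0,2,50,98,100],axis=0).round(3))
```

```text
[0.60655091 0.10588768 0.27591697] [-1.65973760e-04  7.74226135e-01  6.32908814e-01 -5.45286337e-04]
[0.62  0.172 0.454] [[ 0.98 -0.2  -0.  ]
 [-0.19 -0.94  0.27]
 [-0.05 -0.26 -0.96]]
lamp 4684 [[ 0.344 -0.443  0.3  ]
 [ 0.382 -0.414  0.338]
 [ 0.464 -0.378  0.458]
 [ 0.682 -0.331  0.527]
 [ 0.69  -0.324  0.547]]
lamp 6177 [[ 0.339 -0.474  0.3  ]
 [ 0.345 -0.467  0.355]
 [ 0.398 -0.416  0.486]
 [ 0.673 -0.356  0.561]
 [ 0.686 -0.326  0.567]]
```

View pics/w1.png

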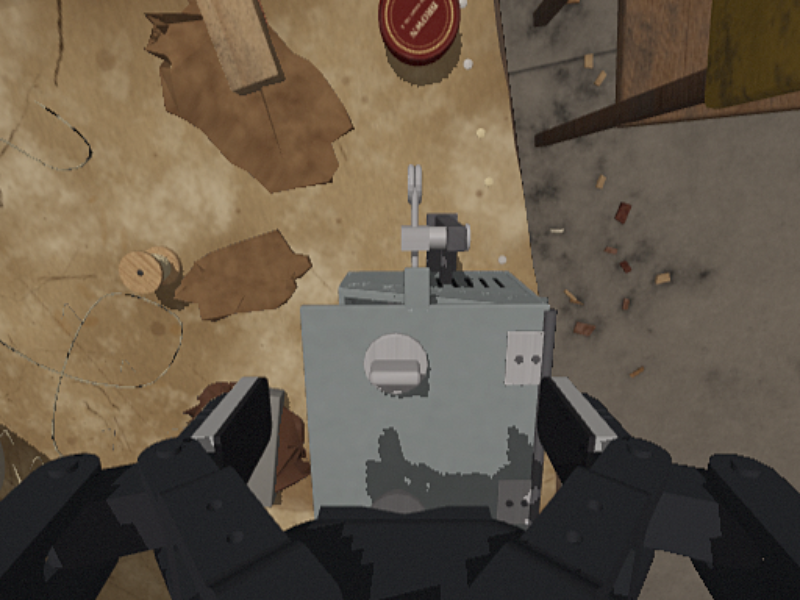

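Wrist view (800×600): loop at about (415,183), pin block (415,238), lug (418,288), left wing (396,372), cover left edge along y≈305, and the spool at (150,270).

Run:
```python
from h import *
f=np.load("w1.npz"); W=f["W"]
R=Rn.from_quat([.774226,.632909,-.000545,-.000166]).as_matrix()
print("toolx",R[:,0],"tooly",R[:,1])
# cover plane & its axes
r=W[195:325,200:350].reshape(-1,3); r=r[(r[:,2]>.12)&(r[:,2]<.2)]
c=np.linalg.lstsq(np.c_[r[:,:2],np.ones(len(r))],r[:,2],rcond=None)[0]
for i in range(6):
    e=r[:,2]-np.c_[r[:,:2],np.ones(len(r))]@c; p=r[abs(e)<.003]; c=np.linalg.lstsq(np.c_[p[:,:2],np.ones(len(p))],p[:,2],rcond=None)[0]
print("plane",c.round(4),len(p))
# left edge (world) & near edge lines from image: columns/rows
onp=lambda u,v: (abs(W[v,u,2]-W[v,u,:2]@c[:2]-c[2])<.004)
L=[];N=[];H=[]
for u in list(range(205,255))+list(range(280,335)):
    for v in range(180,230):
        if onp(u,v) and onp(u,v+1): L.append(W[v,u]); break
for v in list(range(200,290)):
    for u in range(180,230):
        if onp(u,v) and onp(u+1,v): N.append(W[v,u]); break
    for u in range(365,320,-1):
        if onp(u,v) and onp(u-1,v): H.append(W[v,u]); break
for n,q in(("left",L),("near",N),("hinge",H)):
    q=np.array(q,dtype=np.float32); l=cv2.fitLine(q[:,:2],cv2.DIST_HUBER,0,.01,.01).ravel(); print(n,len(q),l.round(4),np.degrees(np.arctan2(l[1],l[0])).round(2),np.median(q[:,2]).round(4))
def reg(n,u0,u1,v0,v1,z0,z1):
    r=W[v0:v1,u0:u1].reshape(-1,3); r=r[(r[:,2]>z0)&(r[:,2]<z1)]
    print(n,len(r),"mean",r.mean(0).round(4),"min",r.min(0).round(4),"max",r.max(0).round(4), "rect",cv2.minAreaRect(r[:,:2].astype(np.float32)))
reg("loop",255,280,100,130,.09,.16)
reg("block",256,274,143,161,.125,.15)
reg("lug",256,276,170,193,.13,.18)
reg("wing",230,285,210,260,.188,.21)
reg("flange",230,285,205,255,.168,.178)
```

```text
toolx [ 1.98851822e-01  9.80029362e-01 -6.33780536e-04] tooly [ 9.80029001e-01 -1.98852361e-01 -9.46913817e-04]
plane [-5.300e-03 -1.000e-04  1.604e-01] 17345
left 105 [ 0.9814 -0.1917  0.6164  0.0908] -11.05 0.1551
near 90 [0.1939 0.981  0.5227 0.0501] 78.82 0.1573
hinge 90 [0.273  0.962  0.6946 0.0274] 74.16 0.1584
loop 220 mean [0.6269 0.1706 0.1281] min [0.6202 0.157  0.1178] max [0.6337 0.1841 0.1325] rect ((0.6270683407783508, 0.17070238292217255), (0.026104064658284187, 0.009115023538470268), 79.13394927978516)
block 274 mean [0.6198 0.1348 0.1367] min [0.6095 0.1241 0.1252] max [0.6302 0.1438 0.139 ] rect ((0.619769811630249, 0.13393168151378632), (0.01938345469534397, 0.018099341541528702), 78.74946594238281)
lug 366 mean [0.6156 0.1061 0.1569] min [0.6052 0.0933 0.1301] max [0.626  0.1183 0.1589] rect ((0.6158011555671692, 0.10565328598022461), (0.022926952689886093, 0.017087578773498535), 78.58743286132812)
wing 372 mean [0.5915 0.0602 0.1955] min [0.5759 0.0514 0.188 ] max [0.6067 0.0661 0.1988] rect ((0.5909627079963684, 0.05900176987051964), (0.00973358005285263, 0.03078978694975376), 76.95695495605469)
flange 772 mean [0.5921 0.0637 0.1733] min [0.5696 0.037  0.1691] max [0.6123 0.0801 0.1779] rect ((0.591093122959137, 0.058358535170555115), (0.04338251054286957, 0.04221915081143379), 77.96856689453125)
```

Estimates agree with the given sizes: loop centre (0.627, 0.1706, ~0.118), yaw −11.1°. I'll go above it and down, then check.

Emit:
arm_command --rows '[{"delta_pos": [0.88,0.0875,0],"rot": [0,0,-0.001],"fingers": 0.3},{"delta_pos": [0.88,0.0875,0],"fingers": 0.3,"rot": [0,0,0]},{"delta_pos": [0.88,0.0875,0],"rot": [0,0,0],"fingers": 0.3},{"delta_pos": [0.88,0.0875,0],"rot": [0,0,0],"fingers": 0.3},{"delta_pos": [0,0,1],"rot": [0,0,0],"fingers": 0.3},{"delta_pos": [0,0,1],"rot": [0,0,0],"fingers": 0.3},{"delta_pos": [0,0,1],"rot": [0,0,0],"fingers": 0.3},{"delta_pos": [0,0,1],"rot": [0,0,0],"fingers": 0.3},{"delta_pos": [0,0,1],"rot": [0,0,0],"fingers": 0.3},{"delta_pos": [0,0,1],"rot": [0,0,0],"fingers": 0.3},{"delta_pos": [0,0,0],"rot": [0,0,0],"fingers": 0.3},{"delta_pos": [0,0,0],"rot": [0,0,0],"fingers": 0.3}]'

```text
clock: 2.5
tcp_pos: [0.6273, 0.1742, 0.1565]
orientation: [-0.0, 0.772, 0.635, -0.0]
wrist_force: [-0.4, -0.4, 0.3]
finger_gap: 0.0602
```

Run:
```python
from h import *
f=np.load("w1.npz"); 
im,d,W,c=grab("side"); 
K,R,t=c
def px(im,c,P): q=c[1]@P+c[2]; return (c[0]@q/q[2])[:2].round().astype(int)
for P in((.627,.1706,.118),st()["tcp_pos"]): print(px(im,c,np.array(P)))
a=cv2.resize(im[120:270,230:380],(400,400),interpolation=cv2.INTER_CUBIC)
im2,d2,W2,c2=grab("wrist"); print(px(im2,c2,np.array((.627,.1706,.118))))
cv2.imwrite("pics/g1.png",np.hstack([a,cv2.resize(im2[:,60:444],(400,400))]))
```

```text
[318 217]
[321 209]
[258 210]
```

View pics/g1.png

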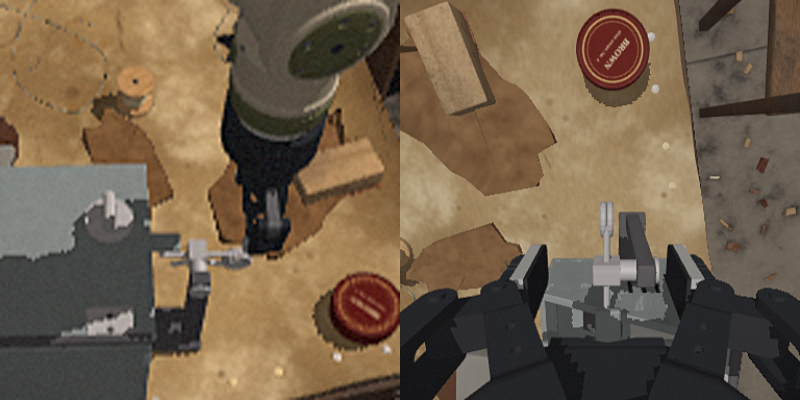

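Wrist half: the loop (605,215) sits between the fingers, as predicted. Descending and closing.

Emit:
arm_command --squeeze 40 --rows '[{"delta_pos": [0,0,0.8],"rot": [0,0,0],"fingers": 0.3},{"delta_pos": [0,0,0.8],"rot": [0,0,0],"fingers": 0.3},{"delta_pos": [0,0,0.7],"rot": [0,0,0],"fingers": 0.3},{"delta_pos": [0,0,0.5],"rot": [0,0,0],"fingers": 0.3},{"delta_pos": [0,0,0],"rot": [0,0,0],"fingers": 0.3},{"delta_pos": [0,0,0],"rot": [0,0,0],"fingers": 1},{"delta_pos": [0,0,0],"rot": [0,0,0],"fingers": 1},{"delta_pos": [0,0,0],"rot": [0,0,0],"fingers": 1},{"delta_pos": [0,0,0],"rot": [0,0,0],"fingers": 1},{"delta_pos": [0,0,0],"rot": [0,0,0],"fingers": 1},{"delta_pos": [0,0,0],"rot": [0,0,0],"fingers": 1},{"delta_pos": [0,0,0],"rot": [0,0,0],"fingers": 1}]'

```text
clock: 3.8
tcp_pos: [0.6274, 0.1734, 0.1005]
orientation: [0.0, 0.773, 0.635, 0.0]
wrist_force: [-0.4, -0.9, 0.8]
finger_gap: 0.0001
```

Gap reads 0: nothing is held. Looking.

Run:
```python
from h import *
im,d,W,c=grab("side"); 
a=cv2.resize(im[120:270,230:380],(400,400),interpolation=cv2.INTER_CUBIC)
im2,d2,W2,c2=grab("wrist"); np.savez("w2.npz",W=W2,im=im2)
print(st()["finger_gap"],st()["wrist_force"])
cv2.imwrite("pics/g2.png",np.hstack([a,cv2.resize(im2[184:384,160:360],(400,400))]))
```

```text
-0.000344031303913155 [ 0.27493289  0.79291663 -0.14639326]
```

View pics/g2.png

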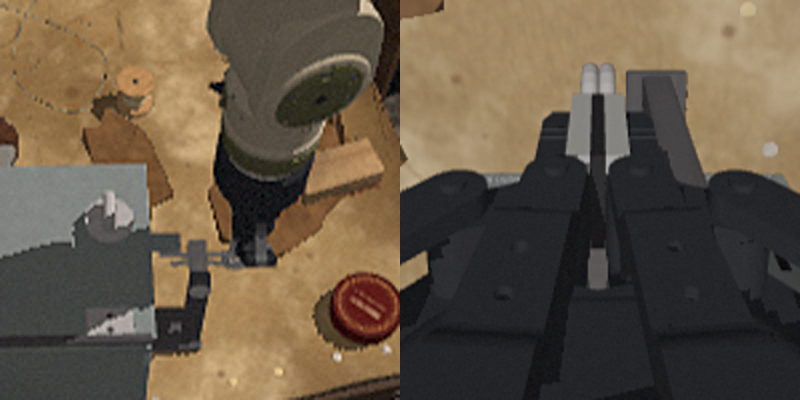

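Run:
```python
from h import *
W=np.load("w2.npz")["W"]
for n,(X,Y) in dict(coilL=(590,80),coilR=(608,80),coiltop=(600,68),tipL=(583,100),tipR=(618,100),plateL=(583,130),gap=(598,110),gap2=(598,140),brk=(655,85)).items():
    u=int(160+(X-400)/2); v=int(184+Y/2); print(n,u,v,W[v,u].round(4))
print(W[214:236:2,259].round(3))
```

```text
coilL 255 224 [0.6272 0.1819 0.1241]
coilR 264 224 [0.6323 0.1813 0.1251]
coiltop 260 218 [0.6304 0.1831 0.1188]
tipL 251 234 [0.6259 0.1847 0.1447]
tipR 269 234 [0.6348 0.1831 0.1451]
plateL 251 249 [0.6264 0.1846 0.1617]
gap 259 239 [0.6299 0.184  0.151 ]
gap2 259 254 [0.6299 0.1842 0.167 ]
brk 287 226 [0.6479 0.1376 0.0255]
[[0.623 0.146 0.   ]
 [0.622 0.144 0.001]
 [0.63  0.182 0.115]
 [0.63  0.182 0.119]
 [0.629 0.182 0.121]
 [0.629 0.181 0.122]
 [0.629 0.18  0.124]
 [0.629 0.179 0.125]
 [0.63  0.184 0.139]
 [0.63  0.184 0.142]
 [0.63  0.184 0.146]]
```

Run:
```python
from h import *
s=st(); T=s["tcp_pos"]; print(T, s["joint_pos"].round(3), s["wrist_force"].round(2))
for n in("scene","side","wrist"):
    im,d,W,c=grab(n)
    m=(np.hypot(W[...,0]-T[0],W[...,1]-T[1])<.03)
    z=W[...,2][m]; dark=im[m].max(-1)<70
    print(n,m.sum(),"dark z hist",np.histogram(z[dark],np.arange(0,.32,.02))[0],"light",np.histogram(z[~dark],np.arange(0,.32,.02))[0])
    q=c[1]@T+c[2]; u,v=(c[0]@q/q[2])[:2].round().astype(int); print("tcp px",u,v,"depth exp",q[2].round(3),"seen",d[v,u])
    if n=="scene": a=cv2.resize(im[v-50:v+30,u-40:u+40],(400,400),interpolation=cv2.INTER_CUBIC); cv2.circle(a,(200,250),4,(0,0,255),1)
    if n=="side": b=cv2.resize(im[v-50:v+30,u-40:u+40],(400,400),interpolation=cv2.INTER_CUBIC); cv2.circle(b,(200,250),4,(0,0,255),1)
cv2.imwrite("pics/g3.png",np.hstack([a,b]))
```

```text
[0.62740905 0.17346701 0.10051104] [0.147 0.499 0.089 1.16  0.    1.912] [ 0.27  0.79 -0.15]
scene 479 dark z hist [ 0  0  0  0  0  0  0  7 18 82 57 77 47  0  0] light [ 2  0  0  0  0 11 18 30 19  6  0  0  0  0  0]
tcp px 249 165 depth exp 1.321 seen 1.3023152
side 1744 dark z hist [ 0  0  0  0  0  1  0  3  4 34 18 21  5  0  5] light [164   0   0   0   0  34  27   7   1   0   2   2   0   0   0]
tcp px 318 220 depth exp 1.098 seen 1.0914019
wrist 25642 dark z hist [   0    0    0    0    0    0    1  494  972 5248 5760 9339    0    0
    0] light [2127    0    0    0    0   60  199  371  412   33    3    0    0    0
    0]
tcp px 258 223 depth exp 0.189 seen 0.16625983
```

View pics/g3.png

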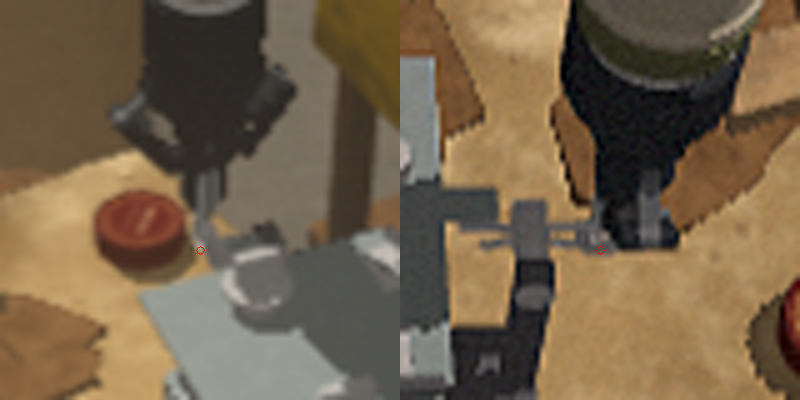

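All three cameras show the real fingertips ending at z≈0.137, about 36 mm above the reported TCP. The loop (top 0.132) is untouched below them. I'll open and go 35 mm lower.

Emit:
arm_command --rows '[{"delta_pos": [0,0,0],"rot": [0,0,0],"fingers": 0.3},{"delta_pos": [0,0,0],"rot": [0,0,0],"fingers": 0.3},{"delta_pos": [0,0,0],"rot": [0,0,0],"fingers": 0.3},{"delta_pos": [0,0,0],"rot": [0,0,0],"fingers": 0.3},{"delta_pos": [0,0,0.5],"rot": [0,0,0],"fingers": 0.3},{"delta_pos": [0,0,0.5],"rot": [0,0,0],"fingers": 0.3},{"delta_pos": [0,0,0],"rot": [0,0,0],"fingers": 0.3}]'

```text
clock: 4.75
tcp_pos: [0.6258, 0.1732, 0.078]
orientation: [-0.001, 0.773, 0.635, -0.002]
wrist_force: [-0.1, -0.1, -0.5]
finger_gap: 0.06
```

Run:
```python
from h import *
s=st(); T=s["tcp_pos"]; print(T,s["finger_gap"], s["wrist_force"].round(2))
im,d,W,c=grab("wrist"); cv2.imwrite("pics/w3.png",im)
Rt=Rn.from_quat(np.roll(s["orientation"],-1)).as_matrix()
L=(W-T)@Rt   # tool frame
m=(abs(L[...,1])<.06)&(abs(L[...,0])<.02)&(L[...,2]<.03)&(L[...,2]>-.09)
for y0 in np.arange(-.06,.06,.01):
    k=m&(L[...,1]>=y0)&(L[...,1]<y0+.01); 
    if k.sum(): print(round(y0,3),k.sum(),"maxz",np.percentile(L[...,2][k],99).round(4),"x",np.percentile(L[...,0][k],[5,95]).round(3))
```

```text
[0.62577595 0.17315252 0.07795517] 0.06001018327189647 [-0.14 -0.09 -0.55]
-0.06 150 maxz -0.0832 x [0.006 0.013]
-0.05 491 maxz -0.0486 x [0.006 0.012]
-0.04 1141 maxz -0.0447 x [0.003 0.013]
-0.03 870 maxz -0.0407 x [-0.009  0.011]
-0.01 386 maxz -0.0366 x [-0.014  0.011]
0.0 788 maxz -0.0366 x [-0.017  0.011]
0.02 403 maxz -0.0408 x [-0.009  0.011]
0.03 1587 maxz -0.042 x [-0.007  0.013]
0.04 488 maxz -0.0492 x [0.006 0.012]
0.05 161 maxz -0.0832 x [0.007 0.013]
```

Emit:
arm_command --rows '[{"delta_pos": [0,0,0.4],"rot": [0,0,0],"fingers": 0.3},{"delta_pos": [0,0.05,0.3],"rot": [0,0,0],"fingers": 0.3},{"delta_pos": [0,0,0],"rot": [0,0,0],"fingers": 1},{"delta_pos": [0,0,0],"rot": [0,0,0],"fingers": 1},{"delta_pos": [0,0,0],"rot": [0,0,0],"fingers": 1},{"delta_pos": [0,0,0],"rot": [0,0,0],"fingers": 1},{"delta_pos": [0,0,0],"rot": [0,0,0],"fingers": 1},{"delta_pos": [0,0,0],"rot": [0,0,0],"fingers": 1}]'

```text
clock: 5.6
tcp_pos: [0.6285, 0.1733, 0.067]
orientation: [0.0, 0.772, 0.635, 0.0]
wrist_force: [-2.3, 0.5, 3.0]
finger_gap: 0.0099
```

Emit:
arm_command --rows '[{"delta_pos": [0.2,0,0],"rot": [0,0,0],"fingers": 1},{"delta_pos": [0.3,0,0],"rot": [0,0,0],"fingers": 1},{"delta_pos": [0.3,0,0],"rot": [0,0,0],"fingers": 1},{"delta_pos": [0.3,0,0],"rot": [0,0,0],"fingers": 1},{"delta_pos": [0.3,0,0],"rot": [0,0,0],"fingers": 1},{"delta_pos": [0.3,0,0],"rot": [0,0,0],"fingers": 1},{"delta_pos": [0.3,0,0],"rot": [0,0,0],"fingers": 1},{"delta_pos": [0.3,0,0],"rot": [0,0,0],"fingers": 1},{"delta_pos": [0.3,0,0],"rot": [0,0,0],"fingers": 1},{"delta_pos": [0.3,0,0],"rot": [0,0,0],"fingers": 1},{"delta_pos": [0.3,0,0],"rot": [0,0,0],"fingers": 1},{"delta_pos": [0,0,0],"rot": [0,0,0],"fingers": 1}]'

```text
clock: 6.8
tcp_pos: [0.6409, 0.237, 0.0664]
orientation: [-0.0, 0.772, 0.635, 0.0]
wrist_force: [0.3, 0.3, -1.3]
finger_gap: 0.0093
```

Run:
```python
from h import *
s=st(); T=s["tcp_pos"]; print(T,s["finger_gap"],s["wrist_force"].round(2))
im,d,W,c=grab("side")
hold=T+np.array([0,0,.055]); q=c[1]@hold+c[2]; print((c[0]@q/q[2])[:2])
a=cv2.resize(im[130:270,230:380],(429,400),interpolation=cv2.INTER_CUBIC)
cv2.imwrite("pics/g4.png",a)
```

```text
[0.64089891 0.23700943 0.06640466] 0.00929582070362813 [ 0.27  0.26 -1.31]
[346.01536502 215.75125641]
```

View pics/g4.png

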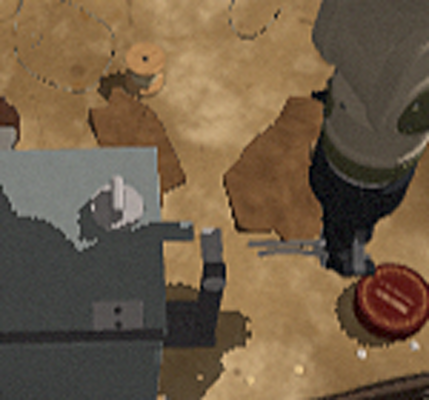

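Clip is out, legs clear of the pin block (side crop: legs end at x≈250, block at 210). Checking clearance to the lamp before carrying it to the tray.

Run:
```python
from h import *
P=np.vstack([np.load(n+".npz")["W"].reshape(-1,3) for n in("scene","side")])
P=P[np.isfinite(P).all(1)]
P=P[(P[:,1]<-.15)&(P[:,2]>.06)&(P[:,0]>.1)&(P[:,0]<.8)&(P[:,1]>-.7)]
for tx,ty in((.512,-.275),(.50,-.26)):
    D=np.hypot(P[:,0]-tx,P[:,1]-ty); i=np.argsort(D)[:3]; print("pillar",D[i].round(3),P[i].round(3))
    a=np.array([tx,ty]); L=np.linalg.norm(a); e=a/L; al=P[:,:2]@e; pe=P[:,:2]@np.array([-e[1],e[0]])
    k=(al<L+.1)&(P[:,2]>.15)&(al>.1); Q=P[k]; pk=abs(pe[k]); i=np.argsort(pk)[[0,20,100]]; print("plane",pk[i].round(3),Q[i].round(3))
```

```text
pillar [0.069 0.07  0.07 ] [[ 0.579 -0.293  0.064]
 [ 0.579 -0.295  0.072]
 [ 0.578 -0.297  0.066]]
plane [0.082 0.085 0.088] [[ 0.444 -0.331  0.423]
 [ 0.445 -0.335  0.423]
 [ 0.459 -0.346  0.419]]
pillar [0.085 0.086 0.086] [[ 0.579 -0.293  0.064]
 [ 0.579 -0.295  0.072]
 [ 0.581 -0.29   0.065]]
plane [0.089 0.092 0.095] [[ 0.444 -0.331  0.423]
 [ 0.43  -0.328  0.428]
 [ 0.419 -0.326  0.429]]
```

Emit:
arm_command --rows '[{"delta_pos": [0,0,-1],"rot": [0,0,0],"fingers": 1},{"delta_pos": [0,0,-1],"rot": [0,0,0],"fingers": 1},{"delta_pos": [0,0,-1],"rot": [0,0,0],"fingers": 1},{"delta_pos": [0,0,-1],"rot": [0,0,0],"fingers": 1},{"delta_pos": [0,0,-1],"rot": [0,0,0],"fingers": 1},{"delta_pos": [0,0,-1],"rot": [0,0,0],"fingers": 1},{"delta_pos": [0,0,-1],"rot": [0,0,0],"fingers": 1},{"delta_pos": [0,0,-1],"rot": [0,0,0],"fingers": 1},{"delta_pos": [-1,-0.09,0],"rot": [0,0,0],"fingers": 1},{"delta_pos": [-1,-0.09,0],"rot": [0,0,0],"fingers": 1},{"delta_pos": [-1,-0.09,0],"rot": [0,0,0],"fingers": 1},{"delta_pos": [-1,-0.09,0],"rot": [0,0,0],"fingers": 1},{"delta_pos": [-1,-0.09,0],"rot": [0,0,0],"fingers": 1},{"delta_pos": [-1,-0.09,0],"rot": [0,0,0],"fingers": 1},{"delta_pos": [-1,-0.09,0],"rot": [0,0,0],"fingers": 1},{"delta_pos": [-1,-0.09,0],"rot": [0,0,0],"fingers": 1}]'

```text
clock: 8.45
tcp_pos: [0.5953, 0.0808, 0.2267]
orientation: [0.0, 0.773, 0.635, 0.0]
wrist_force: [0.0, -0.4, -1.2]
finger_gap: 0.0092
```

Emit:
arm_command --rows '[{"delta_pos": [-1,-0.09,0],"rot": [0,0,0],"fingers": 1},{"delta_pos": [-1,-0.09,0],"rot": [0,0,0],"fingers": 1},{"delta_pos": [-1,-0.09,0],"rot": [0,0,0],"fingers": 1},{"delta_pos": [-1,-0.09,0],"rot": [0,0,0],"fingers": 1},{"delta_pos": [-1,-0.09,0],"rot": [0,0,0],"fingers": 1},{"delta_pos": [-1,-0.09,0],"rot": [0,0,0],"fingers": 1},{"delta_pos": [-1,-0.09,0],"rot": [0,0,0],"fingers": 1},{"delta_pos": [-1,-0.09,0],"rot": [0,0,0],"fingers": 1},{"delta_pos": [-1,-0.09,0],"rot": [0,0,0],"fingers": 1},{"delta_pos": [-1,-0.09,0],"rot": [0,0,0],"fingers": 1},{"delta_pos": [-1,-0.09,0],"rot": [0,0,0],"fingers": 1},{"delta_pos": [-1,-0.09,0],"rot": [0,0,0],"fingers": 1},{"delta_pos": [-1,-0.09,0],"rot": [0,0,0],"fingers": 1},{"delta_pos": [-1,-0.09,0],"rot": [0,0,0],"fingers": 1},{"delta_pos": [-1,-0.09,0],"rot": [0,0,0],"fingers": 1},{"delta_pos": [-1,-0.09,0],"rot": [0,0,0],"fingers": 1},{"delta_pos": [-1,-0.09,0],"rot": [0,0,0],"fingers": 1},{"delta_pos": [-1,-0.09,0],"rot": [0,0,0],"fingers": 1},{"delta_pos": [0,0,0],"rot": [0,0,0],"fingers": 1}]'

```text
clock: 10.35
tcp_pos: [0.4934, -0.2673, 0.2265]
orientation: [0.0, 0.774, 0.634, -0.0]
wrist_force: [-0.6, -0.2, -1.2]
finger_gap: 0.0093
```

Emit:
arm_command --rows '[{"delta_pos": [0,0,0],"rot": [0,0,0.023],"fingers": 1},{"delta_pos": [0,0,0],"rot": [0,0,0.023],"fingers": 1},{"delta_pos": [0,0,0],"rot": [0,0,0.023],"fingers": 1},{"delta_pos": [0,0,0],"rot": [0,0,0.023],"fingers": 1},{"delta_pos": [0,0,0],"rot": [0,0,0.023],"fingers": 1},{"delta_pos": [0,0,0],"rot": [0,0,0.023],"fingers": 1},{"delta_pos": [0,0,0],"rot": [0,0,0.023],"fingers": 1},{"delta_pos": [0,0,0],"rot": [0,0,0.023],"fingers": 1},{"delta_pos": [0,0,0],"rot": [0,0,0.023],"fingers": 1},{"delta_pos": [0,0,0],"rot": [0,0,0.023],"fingers": 1},{"delta_pos": [0,0,0],"rot": [0,0,0],"fingers": 1},{"delta_pos": [0,0,0],"rot": [0,0,0],"fingers": 1}]'

```text
clock: 11.55
tcp_pos: [0.4942, -0.2646, 0.2266]
orientation: [-0.0, 0.999, -0.033, 0.0]
wrist_force: [-0.4, -0.9, -0.6]
finger_gap: 0.0089
```

Emit:
arm_command --rows '[{"delta_pos": [0,0,1],"rot": [0,0,0],"fingers": 1},{"delta_pos": [0,0,1],"rot": [0,0,0],"fingers": 1},{"delta_pos": [0,0,1],"rot": [0,0,0],"fingers": 1},{"delta_pos": [0,0,1],"rot": [0,0,0],"fingers": 1},{"delta_pos": [0,0,1],"rot": [0,0,0],"fingers": 1},{"delta_pos": [0,0,1],"rot": [0,0,0],"fingers": 1},{"delta_pos": [0,0,1],"rot": [0,0,0],"fingers": 1},{"delta_pos": [0,0,1],"rot": [0,0,0],"fingers": 1},{"delta_pos": [0,0,0.8],"rot": [0,0,0],"fingers": 1},{"delta_pos": [0,0,0.8],"rot": [0,0,0],"fingers": 1},{"delta_pos": [0,0,0.5],"rot": [0,0,0],"fingers": 1},{"delta_pos": [0,0,0.5],"rot": [0,0,0],"fingers": 1},{"delta_pos": [0,0,0.4],"rot": [0,0,0],"fingers": 1},{"delta_pos": [0,0,0.3],"rot": [0,0,0],"fingers": 1},{"delta_pos": [0,0,0],"rot": [0,0,0],"fingers": 1},{"delta_pos": [0,0,0],"rot": [0,0,0],"fingers": 1}]'

```text
clock: 13.15
tcp_pos: [0.4944, -0.2652, 0.0008]
orientation: [0.0, 0.999, -0.034, 0.0]
wrist_force: [0.4, 1.0, -0.7]
finger_gap: 0.0095
```

Run:
```python
from h import *
s=st(); print(s["wrist_force"].round(2),s["tcp_pos"],s["finger_gap"])
im,d,W,c=grab("wrist"); cv2.imwrite("pics/tr1.png",im); print("w3 tips")
T=s["tcp_pos"]; L=(W-T)@Rn.from_quat(np.roll(s["orientation"],-1)).as_matrix()
m=(abs(L[...,1])<.03)&(abs(L[...,0])<.02)&(L[...,2]<.03)&(L[...,2]>-.09)
print(np.histogram(L[...,2][m],np.arange(-.09,.035,.01)))
```

```text
[ 0.36  0.99 -0.71] [ 0.49440866 -0.26519082  0.0007587 ] 0.00946705266125572
w3 tips
(array([2443, 1076, 1447,  868,  439,   28, 3896,    0,    0,    0,    0,
          0]), array([-9.00000000e-02, -8.00000000e-02, -7.00000000e-02, -6.00000000e-02,
       -5.00000000e-02, -4.00000000e-02, -3.00000000e-02, -2.00000000e-02,
       -1.00000000e-02, -4.16333634e-17,  1.00000000e-02,  2.00000000e-02,
        3.00000000e-02]))
```

View pics/tr1.png

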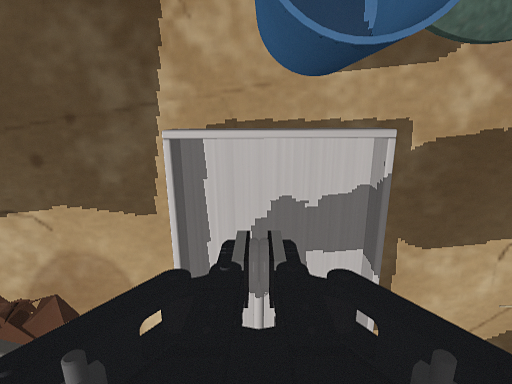

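The loop (258,265) is held well inside the tray (x 165–395). Releasing it.

Emit:
arm_command --rows '[{"delta_pos": [0,0,0.3],"rot": [0,0,0],"fingers": 1},{"delta_pos": [0,0,0],"rot": [0,0,0],"fingers": 0.7},{"delta_pos": [0,0,0],"rot": [0,0,0],"fingers": 0.7},{"delta_pos": [0,0,0],"rot": [0,0,0],"fingers": 0.7},{"delta_pos": [0,0,0],"rot": [0,0,0],"fingers": 0.7},{"delta_pos": [0,0,0],"rot": [0,0,0],"fingers": 0.7},{"delta_pos": [0,0,0],"rot": [0,0,0],"fingers": 0.7},{"delta_pos": [0,0,-1],"rot": [0,0,0],"fingers": 0.7},{"delta_pos": [0,0,-1],"rot": [0,0,0],"fingers": 0.7},{"delta_pos": [0,0,-1],"rot": [0,0,0],"fingers": 0.7},{"delta_pos": [0,0,-1],"rot": [0,0,0],"fingers": 0.7},{"delta_pos": [0,0,-1],"rot": [0,0,0],"fingers": 0.7},{"delta_pos": [0,0,-1],"rot": [0,0,0],"fingers": 0.7},{"delta_pos": [0,0,-1],"rot": [0,0,0],"fingers": 0.7},{"delta_pos": [0,0,-1],"rot": [0,0,0],"fingers": 0.7},{"delta_pos": [0,0,-1],"rot": [0,0,0],"fingers": 0.7},{"delta_pos": [0,0,-1],"rot": [0,0,0],"fingers": 0.7},{"delta_pos": [0,0,-1],"rot": [0,0,0],"fingers": 0.7}]'

```text
clock: 15.0
tcp_pos: [0.4941, -0.265, 0.2154]
orientation: [0.0, 0.999, -0.035, 0.0]
wrist_force: [0.8, 0.0, -0.2]
finger_gap: 0.0253
```

Run:
```python
from h import *
s=st(); print(s["tcp_pos"],s["finger_gap"],s["joint_pos"].round(2))
im,d,W,c=grab("wrist"); cv2.imwrite("pics/tr2.png",im)
m=(W[...,2]>.028)&(W[...,2]<.06)&(abs(W[...,0]-.481)<.064)&(abs(W[...,1]+.273)<.045)
p=W[m]; print(m.sum(),p.mean(0),p.min(0),p.max(0),cv2.minAreaRect(p[:,:2].astype(np.float32)))
im,d,W,c=grab("side")
m=(W[...,2]>.028)&(W[...,2]<.06)&(abs(W[...,0]-.481)<.064)&(abs(W[...,1]+.273)<.045)
p=W[m]; print(m.sum(),p.mean(0),p.min(0),p.max(0))
```

```text
[ 0.4941068  -0.26495516  0.21537138] 0.02532535683994245 [-0.64  0.28  0.05  1.34  0.    2.58]
341 [ 0.47173279 -0.26495924  0.04861352] [ 0.41943621 -0.27037336  0.03314346] [ 0.5046053  -0.26020288  0.0532557 ] ((0.46214422583580017, -0.2638038992881775), (0.009096992202103138, 0.08520163595676422), 87.13249206542969)
126 [ 0.47321584 -0.26353455  0.04073832] [ 0.41798815 -0.31589049  0.02801879] [ 0.5431302  -0.23029978  0.05285785]
```

Clip stands released in the tray: loop centre ≈15 mm above its floor, 85×9 mm footprint fully inside. Now I'll turn the tool half round (j6 range), move over the cover and tilt 23°.

Emit:
arm_command --rows '[{"delta_pos": [0,0,0],"rot": [0,0,-0.0228],"fingers": 1},{"delta_pos": [0,0,0],"rot": [0,0,-0.0228],"fingers": 1},{"delta_pos": [0,0,0],"rot": [0,0,-0.0228],"fingers": 1},{"delta_pos": [0,0,0],"rot": [0,0,-0.0228],"fingers": 1},{"delta_pos": [0,0,0],"rot": [0,0,-0.0228],"fingers": 1},{"delta_pos": [0,0,0],"rot": [0,0,-0.0228],"fingers": 1},{"delta_pos": [0,0,0],"rot": [0,0,-0.0228],"fingers": 1},{"delta_pos": [0,0,0],"rot": [0,0,-0.0228],"fingers": 1},{"delta_pos": [0,0,0],"rot": [0,0,-0.0228],"fingers": 1},{"delta_pos": [0,0,0],"rot": [0,0,-0.0228],"fingers": 1},{"delta_pos": [0,0,0],"rot": [0,0,-0.0228],"fingers": 1},{"delta_pos": [0,0,0],"rot": [0,0,-0.0228],"fingers": 1},{"delta_pos": [0,0,0],"rot": [0,0,-0.0228],"fingers": 1},{"delta_pos": [0,0,0],"rot": [0,0,-0.0228],"fingers": 1},{"delta_pos": [0,0,0],"rot": [0,0,-0.0228],"fingers": 1},{"delta_pos": [0,0,0],"rot": [0,0,-0.0228],"fingers": 1},{"delta_pos": [0,0,0],"rot": [0,0,-0.0228],"fingers": 1},{"delta_pos": [0,0,0],"rot": [0,0,-0.0228],"fingers": 1},{"delta_pos": [0,0,0],"rot": [0,0,-0.0228],"fingers": 1},{"delta_pos": [0,0,0],"rot": [0,0,-0.0228],"fingers": 1}]'

```text
clock: 17.1
tcp_pos: [0.4938, -0.2648, 0.2133]
orientation: [-0.001, 0.169, 0.986, 0.0]
wrist_force: [-0.0, -0.4, -0.8]
finger_gap: -0.0001
```

Emit:
arm_command --rows '[{"delta_pos": [0,0,0],"rot": [0,0,-0.0228],"fingers": 1},{"delta_pos": [0,1,0],"rot": [0,0,0],"fingers": 1},{"delta_pos": [0,1,0],"rot": [0,0,0],"fingers": 1},{"delta_pos": [0,1,0],"rot": [0,0,0],"fingers": 1},{"delta_pos": [0,1,0],"rot": [0,0,0],"fingers": 1},{"delta_pos": [0,1,0],"rot": [0,0,0],"fingers": 1},{"delta_pos": [0,1,0],"rot": [0,0,0],"fingers": 1},{"delta_pos": [0,1,0],"rot": [0,0,0],"fingers": 1},{"delta_pos": [0,1,0],"rot": [0,0,0],"fingers": 1},{"delta_pos": [0,1,0],"rot": [0,0,0],"fingers": 1},{"delta_pos": [0,1,0],"rot": [0,0,0],"fingers": 1},{"delta_pos": [0,1,0],"rot": [0,0,0],"fingers": 1},{"delta_pos": [0,1,0],"rot": [0,0,0],"fingers": 1},{"delta_pos": [0,1,0],"rot": [0,0,0],"fingers": 1},{"delta_pos": [0,0.7,0],"rot": [0,0,0],"fingers": 1},{"delta_pos": [0,0,0],"rot": [0,-0.0213,0],"fingers": 1},{"delta_pos": [0,0,0],"rot": [0,-0.0213,0],"fingers": 1},{"delta_pos": [0,0,0],"rot": [0,-0.0213,0],"fingers": 1},{"delta_pos": [0,0,0],"rot": [0,0,0],"fingers": 1},{"delta_pos": [0,0,0],"rot": [0,0,0],"fingers": 1}]'

```text
clock: 19.1
tcp_pos: [0.5468, 0.0038, 0.2131]
orientation: [0.197, 0.099, 0.975, -0.02]
wrist_force: [0.3, -0.7, 0.3]
finger_gap: -0.0001
```

```bash
cat >> h.py <<'E'
a=np.radians(-11.1); XC=np.array([np.cos(a),np.sin(a),0]); YC=np.array([-np.sin(a),np.cos(a),0]); Z=np.array([0,0,1.])
O=.595*XC+.109*YC
def frame():
    s=st(); R=Rn.from_quat(np.roll(s["orientation"],-1)).as_matrix(); tip=s["tcp_pos"]-.0366*R[:,2]
    case=lambda p: np.array([(p-O)@XC,(p-O)@YC,p[2]])
    return s,R,tip,case
def units(R,d): return (R.T@d/.02).round(3)
E
python3 - <<'E'
from h import *
s,R,tip,case=frame()
print(s["tcp_pos"],s["joint_pos"].round(2),s["finger_gap"])
n=np.array(-np.sin(np.radians(23))*XC+np.cos(np.radians(23))*Z)
ca=lambda v: np.array([v@XC,v@YC,v@Z]).round(3)
print("tool axes in case",ca(R[:,0]),ca(R[:,1]),ca(R[:,2])); print("tip case",case(tip))
tgt=O+(.5182-.595)*XC+.0*YC+.18*Z
print("to 20mm above edge",units(R,tgt-tip))
im,d,W,c=grab("wrist"); L=(W-s["tcp_pos"])@R
m=(abs(L[...,1])<.02)&(abs(L[...,0])<.02)&(L[...,2]<0)&(L[...,2]>-.09); print("tip z",np.percentile(L[...,2][m],99.5))
E
```

```text
[0.54680137 0.00381467 0.21314966] [-0.12 -0.08 -0.46  0.8  -0.03  0.08] -0.0001413324018656123
tool axes in case [-0.921  0.008 -0.388] [ 0.008  1.    -0.   ] [ 0.388 -0.003 -0.921]
tip case [-7.33774402e-02  1.39485086e-04  2.46876096e-01]
to 20mm above edge [ 1.456 -0.008  3.015]
tip z -0.0394114789100143
```

Emit:
arm_command --rows '[{"delta_pos": [0.335,0,0.9],"rot": [0,0,0],"fingers": 1},{"delta_pos": [0.335,0,0.9],"rot": [0,0,0],"fingers": 1},{"delta_pos": [0.335,0,0.9],"rot": [0,0,0],"fingers": 1},{"delta_pos": [0.335,0,0.9],"rot": [0,0,0],"fingers": 1},{"delta_pos": [0.11,0,0.3],"rot": [0,0,0],"fingers": 1},{"delta_pos": [0.11,0,0.3],"rot": [0,0,0],"fingers": 1},{"delta_pos": [0.11,0,0.3],"rot": [0,0,0],"fingers": 1},{"delta_pos": [0.11,0,0.3],"rot": [0,0,0],"fingers": 1},{"delta_pos": [0.11,0,0.3],"rot": [0,0,0],"fingers": 1},{"delta_pos": [0.11,0,0.3],"rot": [0,0,0],"fingers": 1},{"delta_pos": [0.11,0,0.3],"rot": [0,0,0],"fingers": 1},{"delta_pos": [0.11,0,0.3],"rot": [0,0,0],"fingers": 1},{"delta_pos": [0.11,0,0.3],"rot": [0,0,0],"fingers": 1},{"delta_pos": [0.11,0,0.3],"rot": [0,0,0],"fingers": 1},{"delta_pos": [0.08,0,0.2],"rot": [0,0,0],"fingers": 1},{"delta_pos": [0,0,0],"rot": [0,0,0],"fingers": 1},{"delta_pos": [0,0,0],"rot": [0,0,0],"fingers": 1}]'

```text
clock: 20.85
tcp_pos: [0.5543, 0.0022, 0.0683]
orientation: [0.197, 0.099, 0.975, -0.02]
wrist_force: [0.3, 0.3, 0.5]
finger_gap: 0.0001
```

```bash
cat >> h.py <<'E'
def covplane(W):
    C=np.stack([(W-O)@XC,(W-O)@YC,W[...,2]],-1).reshape(-1,3)
    r=C[(abs(C[:,1])<.09)&(C[:,0]>-.085)&(C[:,0]<.07)&(C[:,2]>.07)&(C[:,2]<.17)]
    rng=np.random.default_rng(0); best=None
    for _ in range(200):
        p=r[rng.choice(len(r),3,False)]
        try: c=np.linalg.solve(np.c_[p[:,:2],np.ones(3)],p[:,2])
        except Exception: continue
        k=abs(r[:,2]-r[:,:2]@c[:2]-c[2])<.002
        if best is None or k.sum()>best.sum(): best=k
    p=r[best]; c=np.linalg.lstsq(np.c_[p[:,:2],np.ones(len(p))],p[:,2],rcond=None)[0]
    return c,best.sum(),np.radians(23)-np.arctan(c[0])
E
python3 - <<'E'
from h import *
s,R,tip,case=frame(); print("tip",case(tip),s["wrist_force"])
for n in("side","scene"): im,d,W,c=grab(n); print(n,covplane(W))
E
```

```text
tip [-6.56772442e-02  4.03526800e-05  1.02033967e-01] [0.29373451 0.28656182 0.5472896 ]
side (array([0.40496504, 0.00239187, 0.12563826]), np.int64(2310), np.float64(0.016646489684706667))
scene (array([ 0.40149679, -0.00494049,  0.12718787]), np.int64(1355), np.float64(0.019629680415484463))
```

Emit:
arm_command --rows '[{"delta_pos": [0,0,0.1],"rot": [0,0,0],"fingers": 1},{"delta_pos": [0,0,0.1],"rot": [0,0,0],"fingers": 1},{"delta_pos": [0,0,0.1],"rot": [0,0,0],"fingers": 1},{"delta_pos": [0,0,0],"rot": [0,0,0],"fingers": 1}]'

```text
clock: 21.35
tcp_pos: [0.5572, 0.0017, 0.0648]
orientation: [0.198, 0.099, 0.975, -0.02]
wrist_force: [-13.0, 1.9, 16.7]
finger_gap: 0.0003
```

Force of ~21 N along the cover normal with no further travel: it's on the rim. Backing off to look at the studs.

Emit:
arm_command --rows '[{"delta_pos": [0,0,-0.5],"rot": [0,0,0],"fingers": 0.3},{"delta_pos": [0,0,-1],"rot": [0,0,0],"fingers": 0.3},{"delta_pos": [0,0,-1],"rot": [0,0,0],"fingers": 0.3},{"delta_pos": [0,0,-1],"rot": [0,0,0],"fingers": 0.3},{"delta_pos": [0,0,-1],"rot": [0,0,0],"fingers": 0.3},{"delta_pos": [0,0,-1],"rot": [0,0,0],"fingers": 0.3},{"delta_pos": [0,0,0],"rot": [0,0,0],"fingers": 0.3},{"delta_pos": [0,0,0],"rot": [0,0,0],"fingers": 0.3}]'

```text
clock: 22.15
tcp_pos: [0.5166, 0.0101, 0.1657]
orientation: [0.199, 0.099, 0.975, -0.02]
wrist_force: [0.1, 1.1, -0.3]
finger_gap: 0.0598
```

```bash
cat >> h.py <<'E'
def studs(W):
    # points in shut-cover frame: origin cover_hinge, x toward hinge/up slope, y, z normal
    th=np.radians(23); e=np.cos(th)*XC+np.sin(th)*Z; n=-np.sin(th)*XC+np.cos(th)*Z
    H=O+.078*XC+.150*Z
    V=W-H; C=np.stack([V@e,V@YC,V@n],-1)
    return C,H,e,n
E
python3 - <<'E'
from h import *
s,R,tip,case=frame(); print("tip",case(tip),s["wrist_force"],s["joint_pos"].round(2))
for nm in("wrist","side","scene"):
    im,d,W,c=grab(nm); print(nm,covplane(W)[2])
    if nm=="wrist": np.savez("w5.npz",W=W,im=im)
    C,H,e,n=studs(W); C=C.reshape(-1,3); C=C[np.isfinite(C).all(1)]
    f=C[(C[:,0]<-.03)&(C[:,0]>-.16)&(abs(C[:,1])<.09)]
    print(" face z",np.median(f[abs(f[:,2]-.006)<.006][:,2]).round(4))
    for sd in(1,-1):
        k=f[(f[:,1]*sd>.03)&(f[:,2]>.040)&(f[:,2]<.052)]
        if len(k)>15: print(sd,len(k),"mean",k.mean(0).round(4),"lo",k.min(0).round(4),"hi",k.max(0).round(4),cv2.minAreaRect(k[:,:2].astype(np.float32)))
E
```

```text
tip [-0.10438032  0.00046586  0.19937914] [ 0.06086399  1.0604726  -0.31539504] [-0.11 -0.12 -0.61  0.68 -0.03  0.08]
wrist -0.0016067587607249134
 face z 0.0061
1 32 mean [-0.1199  0.0638  0.044 ] lo [-0.1213  0.0612  0.041 ] hi [-0.1177  0.0665  0.0464] ((-0.11957068741321564, 0.06387007236480713), (0.0059312861412763596, 0.0028356241527944803), 61.99717330932617)
-1 23 mean [-0.1203 -0.0641  0.044 ] lo [-0.1213 -0.0662  0.0406] hi [-0.1189 -0.0624  0.0461] ((-0.12015499174594879, -0.0641227513551712), (0.0020671554375439882, 0.003970641177147627), 31.84022331237793)
side -0.005676265445656914
 face z 0.0061
1 37 mean [-0.1021  0.0636  0.0447] lo [-0.1184  0.0584  0.0401] hi [-0.0879  0.0682  0.0486] ((-0.10312458872795105, 0.06280234456062317), (0.009693159721791744, 0.03041723556816578), 87.68579864501953)
-1 36 mean [-0.1025 -0.0602  0.0452] lo [-0.1177 -0.0647  0.042 ] hi [-0.0888 -0.0554  0.0484] ((-0.10324569791555405, -0.06059097498655319), (0.009206676855683327, 0.02895212173461914), 87.49554443359375)
scene -0.0025402544233903424
 face z 0.0074
1 36 mean [-0.1085  0.0595  0.0459] lo [-0.1234  0.055   0.0407] hi [-0.0925  0.0653  0.0511] ((-0.10792654752731323, 0.06013992428779602), (0.010367880575358868, 0.030921408906579018), 89.92707824707031)
-1 42 mean [-0.1073 -0.0641  0.0455] lo [-0.1235 -0.0692  0.0404] hi [-0.0923 -0.0539  0.0498] ((-0.1075672060251236, -0.06122303754091263), (0.01377315353602171, 0.03118642419576645), 85.10797882080078)
```

Cover is shut (0 ± 0.005 rad in three views), studs at (−0.105, ±0.063, 0.046) in the cover frame.

```bash
cat >> h.py <<'E'
def tipcov():
    s,R,tip,case=frame(); C,H,e,n=studs(tip); return s,R,tip,C,H,e,n
def goto(p):
    s,R,tip,C,H,e,n=tipcov(); t=H+p[0]*e+p[1]*YC+p[2]*n; return units(R,t-tip)
E
python3 - <<'E'
from h import *
s,R,tip,C,H,e,n=tipcov(); print(C, goto((-.105,.063,.075)), "tilt",R[:,2]@-n, (R.T@n).round(4),(R.T@YC).round(4))
E
```

```text
[-0.14999932  0.00033896  0.11556661] [-2.228  3.158  2.013] tilt 0.9999923580650442 [ 0.0016 -0.0036 -1.    ] [ 0.008   1.     -0.0035]
```

Emit:
arm_command --rows '[{"delta_pos": [-0.55,0.79,0.5],"rot": [0,0,0],"fingers": 0.5},{"delta_pos": [-0.55,0.79,0.5],"rot": [0,0,0],"fingers": 0.5},{"delta_pos": [-0.55,0.79,0.5],"rot": [0,0,0],"fingers": 0.5},{"delta_pos": [-0.58,0.79,0.5],"rot": [0,0,0],"fingers": 0.5},{"delta_pos": [0,0,0],"rot": [0,0,0],"fingers": 0.5},{"delta_pos": [0,0,0],"rot": [0,0,0],"fingers": 0.5}]'

```text
clock: 22.9
tcp_pos: [0.5834, 0.0607, 0.1443]
orientation: [0.197, 0.099, 0.975, -0.02]
wrist_force: [0.5, 0.6, -0.0]
finger_gap: 0.0426
```

Run:
```python
from h import *
s,R,tip,C,H,e,n=tipcov(); print(C, goto((-.105,.063,.028)), s["finger_gap"],s["wrist_force"])
im,d,W,c=grab("wrist"); cv2.imwrite("pics/st1.png",im)
L=(W-s["tcp_pos"])@R
# wing in tool frame & fingers
K,_,h,_=studs(W) 
m=(K[...,2]>.036)&(K[...,2]<.048)&(abs(K[...,0]+.105)<.03)&(abs(K[...,1]-.063)<.02)
if m.sum(): print("wing",m.sum(),np.percentile(K[m],[2,50,98],axis=0).round(4),"tool",np.percentile(L[m],[2,50,98],axis=0).round(4))
f=(abs(L[...,1])<.05)&(L[...,2]>-.07)&(L[...,2]<-.036)&(L[...,0]<.02)&(L[...,0]>-.02)&(K[...,2]>.055)
for sg in(1,-1):
    q=L[f&(L[...,1]*sg>0)]; print(sg,len(q),np.percentile(q,[1,50,99],axis=0).round(4))
```

```text
[-0.10537923  0.0630476   0.0752329 ] [-0.026  0.007  2.362] 0.0425811970626902 [ 0.49577668  0.61939861 -0.00682754]
wing 734 [[-0.1208  0.0573  0.0381]
 [-0.1073  0.0619  0.0457]
 [-0.0908  0.0663  0.0472]] tool [[-0.0146 -0.0056 -0.0085]
 [ 0.0018 -0.0011 -0.0071]
 [ 0.0153  0.0034  0.0005]]
1 1119 [[-0.0104  0.021  -0.0697]
 [ 0.007   0.0223 -0.0571]
 [ 0.0114  0.0345 -0.0379]]
-1 1121 [[-0.0105 -0.0349 -0.0697]
 [ 0.007  -0.0225 -0.0571]
 [ 0.0114 -0.0213 -0.0379]]
```

View pics/st1.png

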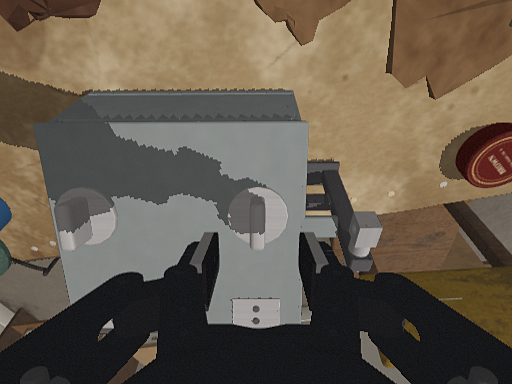

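Left wing (258,222) is centred between the fingers to ~1 mm. Descending and gripping.

Emit:
arm_command --squeeze 50 --rows '[{"delta_pos": [0,-0.05,0.6],"rot": [0,0,0],"fingers": 0.5},{"delta_pos": [0,0,0.6],"rot": [0,0,0],"fingers": 0.5},{"delta_pos": [0,0,0.6],"rot": [0,0,0],"fingers": 0.5},{"delta_pos": [0,0,0.5],"rot": [0,0,0],"fingers": 0.5},{"delta_pos": [0,0,0],"rot": [0,0,0],"fingers": 1},{"delta_pos": [0,0,0],"rot": [0,0,0],"fingers": 1},{"delta_pos": [0,0,0],"rot": [0,0,0],"fingers": 1},{"delta_pos": [0,0,0],"rot": [0,0,0],"fingers": 1},{"delta_pos": [0,0,0],"rot": [0,0,0],"fingers": 1},{"delta_pos": [0,0,0],"rot": [0,0,0],"fingers": 1}]'

```text
clock: 23.95
tcp_pos: [0.6016, 0.0561, 0.1036]
orientation: [0.198, 0.099, 0.975, -0.02]
wrist_force: [1.6, -0.8, -3.1]
finger_gap: 0.0085
```

Emit:
arm_command --rows '[{"delta_pos": [0,0,0.2],"rot": [0,0,0],"fingers": 1},{"delta_pos": [0,0,0.2],"rot": [0,0,0],"fingers": 1},{"delta_pos": [0,0,0.15],"rot": [0,0,0],"fingers": 1},{"delta_pos": [0,0,0.1],"rot": [0,0,0],"fingers": 1},{"delta_pos": [0,0,0],"rot": [0,0,0],"fingers": 1},{"delta_pos": [0,0,0],"rot": [0,0,0],"fingers": 1}]'

```text
clock: 24.55
tcp_pos: [0.6059, 0.0553, 0.0941]
orientation: [0.199, 0.099, 0.975, -0.02]
wrist_force: [-18.7, 0.9, 22.4]
finger_gap: 0.0088
```

Run:
```python
from h import *
s,R,tip,C,H,e,n=tipcov(); print(C, s["finger_gap"],"F along n",s["wrist_force"]@n, s["wrist_force"].round(1))
```

```text
[-0.10391554  0.0620572   0.01992104] 0.008806895919218186 F along n 27.849307786820866 [-18.7   0.9  22.4]
```

Pressed 10 mm and 28 N along the normal, so it's fully in. Turning.

Emit:
arm_command --rows '[{"delta_pos": [0,0,0],"rot": [0,0,0.0232],"fingers": 1},{"delta_pos": [0,0,0],"rot": [0,0,0.0232],"fingers": 1},{"delta_pos": [0,0,0],"rot": [0,0,0.0232],"fingers": 1},{"delta_pos": [0,0,0],"rot": [0,0,0.0232],"fingers": 1},{"delta_pos": [0,0,0],"rot": [0,0,0.0232],"fingers": 1},{"delta_pos": [0,0,0],"rot": [0,0,0.0232],"fingers": 1},{"delta_pos": [0,0,0],"rot": [0,0,0.0232],"fingers": 1},{"delta_pos": [0,0,0],"rot": [0,0,0.0232],"fingers": 1},{"delta_pos": [0,0,0],"rot": [0,0,0.0232],"fingers": 1},{"delta_pos": [0,0,0],"rot": [0,0,0.0232],"fingers": 1},{"delta_pos": [0,0,0],"rot": [0,0,0.0232],"fingers": 1},{"delta_pos": [0,0,0],"rot": [0,0,0],"fingers": 1},{"delta_pos": [0,0,0],"rot": [0,0,0],"fingers": 1}]'

```text
clock: 25.85
tcp_pos: [0.6052, 0.0548, 0.0938]
orientation: [0.153, 0.769, 0.607, 0.128]
wrist_force: [-21.9, -1.1, 23.5]
finger_gap: 0.0089
```

Run:
```python
from h import *
s,R,tip,C,H,e,n=tipcov(); print(C, s["finger_gap"],"F n",s["wrist_force"]@n, s["wrist_force"].round(1),s["ft_torque"].round(2),"tool x in cover",(R[:,0]@e).round(3),(R[:,0]@YC).round(3),s["joint_pos"].round(2))
```

```text
[-0.10451641  0.06149715  0.01993124] 0.008886999687849492 F n 29.909820350392778 [-21.9  -1.1  23.5] [-0.41  2.64 -0.23] tool x in cover 0.04 0.999 [ 0.    0.14 -0.55  0.49 -0.08  1.79]
```

Emit:
arm_command --rows '[{"delta_pos": [0,0,0],"rot": [0,0,0],"fingers": 0.5},{"delta_pos": [0,0,0],"rot": [0,0,0],"fingers": 0.5},{"delta_pos": [0,0,0],"rot": [0,0,0],"fingers": 0.5},{"delta_pos": [0,0,0],"rot": [0,0,0],"fingers": 0.5},{"delta_pos": [0,0,-0.4],"rot": [0,0,0],"fingers": 0.5},{"delta_pos": [0,0,-1],"rot": [0,0,0],"fingers": 0.5},{"delta_pos": [0,0,-1],"rot": [0,0,0],"fingers": 0.5},{"delta_pos": [0,0,-1],"rot": [0,0,0],"fingers": 0.5},{"delta_pos": [0,0,0],"rot": [0,0,0],"fingers": 0.5}]'

```text
clock: 26.75
tcp_pos: [0.5814, 0.0607, 0.157]
orientation: [0.153, 0.769, 0.607, 0.13]
wrist_force: [0.6, 0.1, 0.4]
finger_gap: 0.0425
```

```bash
cat >> h.py <<'E'
def check(names=("wrist","side","scene")):
    for nm in names:
        im,d,W,c=grab(nm); K,H,e,n=studs(W); K=K[np.isfinite(K).all(-1)]
        print(nm,"cover",covplane(W)[2].round(4))
        for sd in(1,-1):
            k=K[(K[:,0]<-.08)&(K[:,0]>-.13)&(abs(K[:,1]-sd*.063)<.024)]
            w=k[(k[:,2]>.034)&(k[:,2]<.050)]; fl=k[(k[:,2]>.009)&(k[:,2]<.028)]
            if len(w)>12: print(sd,len(w),"top z",np.percentile(w[:,2],[50,80,90]).round(4),"flange",np.median(fl[:,2]).round(4) if len(fl) else None,"c",w.mean(0).round(3),"size",np.ptp(w,axis=0).round(3))
E
python3 - <<'E'
from h import *
check(); s,R,tip,C,H,e,n=tipcov(); print(C,s["joint_pos"].round(2))
E
```

```text
wrist cover -0.0033
1 641 top z [0.0422 0.0428 0.0432] flange 0.0187 c [-0.104  0.064  0.042] size [0.011 0.031 0.01 ]
side cover -0.0028
1 56 top z [0.04   0.0426 0.043 ] flange 0.0187 c [-0.102  0.063  0.04 ] size [0.011 0.029 0.011]
-1 50 top z [0.0446 0.0466 0.0473] flange 0.0218 c [-0.1   -0.06   0.043] size [0.032 0.01  0.015]
scene cover 0.0031
1 29 top z [0.0432 0.0442 0.0449] flange 0.0198 c [-0.108  0.058  0.043] size [0.01  0.032 0.013]
-1 55 top z [0.0447 0.0471 0.0478] flange 0.0228 c [-0.107 -0.065  0.043] size [0.031 0.012 0.015]
[-0.1047755   0.06212713  0.08475976] [ 0.01  0.04 -0.5   0.65 -0.08  1.8 ]
```

Left is turned and sprung back 3.3 mm, i.e. caught. On to the right one.

Emit:
arm_command --rows '[{"delta_pos": [-0.9,0,0],"rot": [0,0,0],"fingers": 0.5},{"delta_pos": [-0.9,0,0],"rot": [0,0,0],"fingers": 0.5},{"delta_pos": [-0.9,0,0],"rot": [0,0,0],"fingers": 0.5},{"delta_pos": [-0.9,0,0],"rot": [0,0,0],"fingers": 0.5},{"delta_pos": [-0.9,0,0],"rot": [0,0,0],"fingers": 0.5},{"delta_pos": [-0.9,0,0],"rot": [0,0,0],"fingers": 0.5},{"delta_pos": [-0.85,0,0],"rot": [0,0,-0.023],"fingers": 0.5},{"delta_pos": [0,0,0],"rot": [0,0,-0.023],"fingers": 0.5},{"delta_pos": [0,0,0],"rot": [0,0,-0.023],"fingers": 0.5},{"delta_pos": [0,0,0],"rot": [0,0,-0.023],"fingers": 0.5},{"delta_pos": [0,0,0],"rot": [0,0,-0.023],"fingers": 0.5},{"delta_pos": [0,0,0],"rot": [0,0,-0.023],"fingers": 0.5},{"delta_pos": [0,0,0],"rot": [0,0,-0.023],"fingers": 0.5},{"delta_pos": [0,0,0],"rot": [0,0,-0.023],"fingers": 0.5},{"delta_pos": [0,0,0],"rot": [0,0,-0.023],"fingers": 0.5},{"delta_pos": [0,0,0],"rot": [0,0,-0.023],"fingers": 0.5},{"delta_pos": [0,0,0],"rot": [0,0,-0.023],"fingers": 0.5},{"delta_pos": [0,0,0],"rot": [0,0,0],"fingers": 0.5},{"delta_pos": [0,0,0],"rot": [0,0,0],"fingers": 0.5}]'

```text
clock: 28.8
tcp_pos: [0.5513, -0.0611, 0.1514]
orientation: [0.198, 0.107, 0.974, -0.018]
wrist_force: [-0.7, 0.0, 0.3]
finger_gap: 0.0429
```

Run:
```python
from h import *
s,R,tip,C,H,e,n=tipcov(); print(C, goto((-.105,-.063,.028)), "n in tool",(R.T@n).round(4),"yc",(R.T@YC).round(4),s["joint_pos"].round(2))
im,d,W,c=grab("wrist"); L=(W-s["tcp_pos"])@R; K=studs(W)[0]
m=(K[...,2]>.036)&(K[...,2]<.05)&(abs(K[...,0]+.105)<.03)&(abs(K[...,1]+.063)<.02)
print("wing",m.sum(),np.percentile(K[m],[2,50,98],axis=0).round(4),"tool",np.percentile(L[m],[2,50,98],axis=0).round(4),cv2.minAreaRect(K[m][:,:2].astype(np.float32)))
```

```text
[-0.11002751 -0.06273438  0.08489052] [-2.570e-01  2.000e-03  2.844e+00] n in tool [ 0.0017 -0.0033 -1.    ] yc [ 0.0253  0.9997 -0.0033] [-0.27 -0.03 -0.57  0.63  0.03 -0.05]
wing 684 [[-0.1211 -0.067   0.0381]
 [-0.1073 -0.0621  0.0456]
 [-0.0911 -0.0573  0.0472]] tool [[-0.019  -0.0039  0.001 ]
 [-0.0028  0.0008  0.0026]
 [ 0.011   0.0056  0.0103]] ((-0.10552936792373657, -0.06212957203388214), (0.009691252373158932, 0.03174084424972534), 88.6279067993164)
```

Emit:
arm_command --rows '[{"delta_pos": [-0.22,0.04,0.5],"rot": [0,0,-0.004],"fingers": 0.5},{"delta_pos": [0,0,0.7],"rot": [0,0,0],"fingers": 0.5},{"delta_pos": [0,0,0.6],"rot": [0,0,0],"fingers": 0.5},{"delta_pos": [0,0,0.6],"rot": [0,0,0],"fingers": 0.5},{"delta_pos": [0,0,0.4],"rot": [0,0,0],"fingers": 0.5},{"delta_pos": [0,0,0],"rot": [0,0,0],"fingers": 1},{"delta_pos": [0,0,0],"rot": [0,0,0],"fingers": 1},{"delta_pos": [0,0,0],"rot": [0,0,0],"fingers": 1},{"delta_pos": [0,0,0],"rot": [0,0,0],"fingers": 1},{"delta_pos": [0,0,0],"rot": [0,0,0],"fingers": 1},{"delta_pos": [0,0,0.2],"rot": [0,0,0],"fingers": 1},{"delta_pos": [0,0,0.2],"rot": [0,0,0],"fingers": 1},{"delta_pos": [0,0,0.15],"rot": [0,0,0],"fingers": 1},{"delta_pos": [0,0,0.1],"rot": [0,0,0],"fingers": 1},{"delta_pos": [0,0,0],"rot": [0,0,0],"fingers": 1},{"delta_pos": [0,0,0],"rot": [0,0,0],"fingers": 1}]'

```text
clock: 30.45
tcp_pos: [0.5817, -0.0665, 0.0935]
orientation: [0.199, 0.093, 0.975, -0.022]
wrist_force: [-21.5, 4.8, 27.6]
finger_gap: 0.0086
```

Run:
```python
from h import *
s,R,tip,C,H,e,n=tipcov(); print(C, s["finger_gap"],"F n",s["wrist_force"]@n, s["wrist_force"].round(1),"yc in tool",(R.T@YC).round(4))
```

```text
[-0.10439741 -0.06208336  0.01948755] 0.008630855249124613 F n 34.00983015063881 [-21.5   4.8  27.6] yc in tool [-0.0038  1.     -0.0038]
```

Same depth and force as the left one. Turning 92°.

Emit:
arm_command --rows '[{"delta_pos": [0,0,0],"rot": [0,0,0.0233],"fingers": 1},{"delta_pos": [0,0,0],"rot": [0,0,0.0233],"fingers": 1},{"delta_pos": [0,0,0],"rot": [0,0,0.0233],"fingers": 1},{"delta_pos": [0,0,0],"rot": [0,0,0.0233],"fingers": 1},{"delta_pos": [0,0,0],"rot": [0,0,0.0233],"fingers": 1},{"delta_pos": [0,0,0],"rot": [0,0,0.0233],"fingers": 1},{"delta_pos": [0,0,0],"rot": [0,0,0.0233],"fingers": 1},{"delta_pos": [0,0,0],"rot": [0,0,0.0233],"fingers": 1},{"delta_pos": [0,0,0],"rot": [0,0,0.0233],"fingers": 1},{"delta_pos": [0,0,0],"rot": [0,0,0.0233],"fingers": 1},{"delta_pos": [0,0,0],"rot": [0,0,0.0233],"fingers": 1},{"delta_pos": [0,0,0],"rot": [0,0,0],"fingers": 1},{"delta_pos": [0,0,0],"rot": [0,0,0],"fingers": 1}]'

```text
clock: 31.75
tcp_pos: [0.5813, -0.0667, 0.0933]
orientation: [0.153, 0.768, 0.609, 0.128]
wrist_force: [-22.8, 3.7, 29.2]
finger_gap: 0.0087
```

Emit:
arm_command --rows '[{"delta_pos": [0,0,0],"rot": [0,0,0],"fingers": 0.5},{"delta_pos": [0,0,0],"rot": [0,0,0],"fingers": 0.5},{"delta_pos": [0,0,0],"rot": [0,0,0],"fingers": 0.5},{"delta_pos": [0,0,0],"rot": [0,0,0],"fingers": 0.5},{"delta_pos": [0,0,-0.4],"rot": [0,0,0],"fingers": 0.5},{"delta_pos": [0,0,-1],"rot": [0,0,0],"fingers": 0.5},{"delta_pos": [0,0,-1],"rot": [0,0,0],"fingers": 0.5},{"delta_pos": [0,0,-1],"rot": [0,0,0],"fingers": 0.5},{"delta_pos": [0,0,-1],"rot": [0,0,0],"fingers": 0.5},{"delta_pos": [0,0,-1],"rot": [0,0,0],"fingers": 0.5},{"delta_pos": [0,0,0],"rot": [0,0,0],"fingers": 0.5},{"delta_pos": [0,0,0],"rot": [0,0,0],"fingers": 0.5}]'

```text
clock: 32.95
tcp_pos: [0.5412, -0.0584, 0.1905]
orientation: [0.153, 0.768, 0.608, 0.128]
wrist_force: [-0.1, 0.4, 0.0]
finger_gap: 0.0426
```

Run:
```python
from h import *
check(); print(st()["wrist_force"],st()["clock"])
im,d,W,c=grab("side")
m=(W[...,2]>.028)&(W[...,2]<.06)&(abs(W[...,0]-.481)<.06)&(abs(W[...,1]+.268)<.03)
p=W[m]; print("clip",m.sum(),p.mean(0),p.min(0),p.max(0))
W0=np.load("side.npz")["W"]
for n,(u,v) in dict(tin=(367,235),block=(355,183),whet=(205,180),spool=(281,155)).items(): print(n,W0[v,u].round(3),W[v,u].round(3))
cv2.imwrite("pics/end.png",cv2.resize(im[120:285,100:400],(800,440),interpolation=cv2.INTER_CUBIC))
```

```text
wrist cover -0.003
1 694 top z [0.0422 0.043  0.0433] flange 0.0187 c [-0.105  0.061  0.042] size [0.01  0.031 0.01 ]
-1 454 top z [0.0424 0.0431 0.0434] flange 0.0189 c [-0.105 -0.061  0.042] size [0.01  0.032 0.01 ]
side cover -0.0023
1 58 top z [0.041  0.0429 0.0437] flange 0.019 c [-0.101  0.063  0.04 ] size [0.01  0.029 0.012]
-1 63 top z [0.04   0.0427 0.0439] flange 0.019 c [-0.102 -0.06   0.04 ] size [0.015 0.032 0.011]
scene cover -0.0075
1 25 top z [0.0429 0.0451 0.0458] flange 0.0197 c [-0.108  0.055  0.042] size [0.01  0.026 0.014]
-1 34 top z [0.0428 0.0441 0.0457] flange 0.0196 c [-0.108 -0.066  0.043] size [0.01  0.032 0.012]
[ 0.27810164 -0.1726057  -0.11539827] 33.1
clip 123 [ 0.47520957 -0.26175785  0.04133055] [ 0.42257712 -0.29387777  0.02800109] [ 0.53680809 -0.24187094  0.05324085]
tin [0.662 0.303 0.023] [0.662 0.304 0.022]
block [0.509 0.321 0.033] [0.508 0.321 0.031]
whet [ 0.398 -0.083  0.019] [ 0.402 -0.083  0.025]
spool [0.375 0.143 0.037] [0.378 0.142 0.041]
```

View pics/end.png

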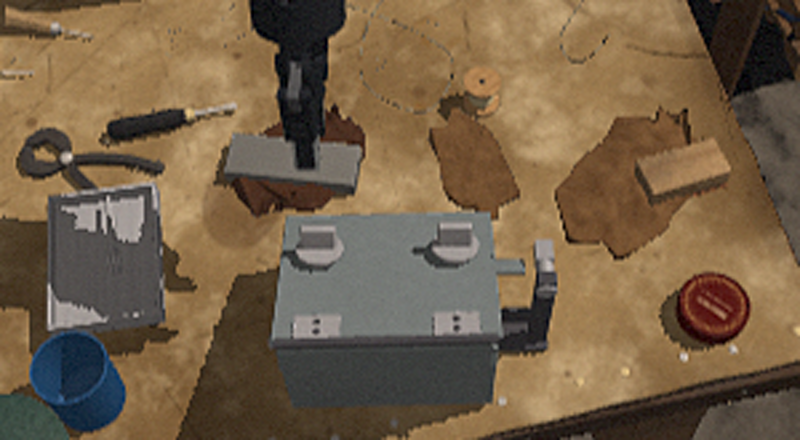

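Final view: cover shut, both wings crosswise at (318,238) and (455,235), the pin empty at (543,250), and the bystanders unmoved. Depth shows the clip in the tray. Handing in.

```bash
python3 -c "
from workcell import env
print(env.hand_in())"
```

```text
the job is handed in; nothing more can be done
None
```

The drive case is closed up: clip in the tray, cover shut, both fasteners locked. I handed the job in at about 33 s of the 72 s allowed.

- **Clip:** I pulled it straight out along the pin's hole and let it go in the tray. It stands upright there, with the loop's centre about 15 mm above the tray floor and the whole clip inside the walls.
- **Cover:** I pushed it down until it met the rim at about 21 N. At the end it measured −0.002 to −0.008 rad from three cameras, which is shut within measuring error.
- **Fasteners:** Each was pressed fully in and the gripper turned it 92° clockwise. After release both wings lie crosswise, and the flanges sit about 3.2 mm below where they started, so both cams have caught.
- **Bystanders:** The camera check shows no shift beyond depth noise (up to 6 mm). The gripper was touching nothing at hand-in, with wrist force about 0.

**Disagreements:**
- The fingertips really end about 37 mm behind the reported TCP, seen in all three cameras. My first grasp closed in the air above the loop because of this; I allowed for it afterwards.
- The finger opening read 8.5–9 mm on the 10 mm wings.
- The scene camera's flange heights run about 1 mm higher than those from the other two.

I viewed 11 pictures, one more than the budget.

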